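# Seat the setting disc in the V-block of the bias protractor

## Robot

A 6-joint arm with a two-finger parallel gripper is mounted at the origin on the work surface. World frame = base frame: x ahead of the robot, y to its left, z up, the work surface at z = 0. Lengths are in mm, angles in degrees, forces in N, time in s.
With the tool pointing down it reaches from about 300 to 850 mm from the base axis. Payload 4.2 kg.
Tool frame: the origin (TCP) lies between the finger pads; the fingertips stand ahead of it and the grasp point (between the pads) lies 8 mm behind it (env.tip_reach is the x of the fingertips in the tool frame, in mm); x points along the fingers, y is the direction in which the jaws open and shut, and the axes are right-handed (so a half turn about x gives the same grasp; the last joint's range is limited). The gripper opens to 91 mm and grips with 3 to 60 N. Pads are 32 mm wide; open, the fingers measure 118 mm over their backs; the gripper's body (76 mm by 178 mm) begins 60 mm behind the grasp point.
Start: joints at [-71.161, 18.312, 89.639, -0, 72.044, -1.146], TCP at [196.521, -540.39, 224.976] pointing down, gripper open.
Joint ranges: [-177.97, 177.97], [-48.28, 115.42], [12.27, 149.76], [-77.06, 257.06], [2.81, 150.46], [-146.56, 146.56]. Speed limits (degrees/s): [147.25, 147.25, 180, 180, 180, 180].

## Interface

Orientations are given as [roll, pitch, yaw] about the fixed x, y, z axes, in that order (R = Rz(yaw) Ry(pitch) Rx(roll)).
In Python, from workcell import env, cams gives the robot as it stands.
- The arm moves only by the tool arm_command, never from a script. Its argument "deltas" is a list of rows, each a list of 3 entries, a list of its own where there are three numbers: the opening, from 0 (shut) to 1 (fully open), then the shift along the world's x, y, z in mm, then the turn about the world's z in rad. A call has 1 to 20 rows; each row is the pose to reach, as a shift and turn from the pose commanded when the call began; what a row does not reach only later rows make up. A row lasts 1/10 s, in which the tool goes at most 50 mm and 8.59 degrees, less where a joint would pass 70% of its speed; a pose out of reach is approached as far as the arm can. A call with a gripper value outside its range is refused whole. The fingers move at their own pace and stop on an object; "grip_force" is the grip in N (left out, the last holds). Time passes only in rows, so rows that repeat a pose let the fingers close. It gives the time, the measured TCP pose, the force and the opening at its end, in the units of the state.
- env.state(): the state, without advancing time (a new reading comes with each control period).
- cams.grab_frame(name): name is "side" or "top" or "wrist"; returns a dict with "img" (384x512x3 uint8, red, green, blue), "K" (3x3 intrinsics, pixels), "rvec" (rotation vector, rad) and "tvec" (3), from world to camera coordinates, as OpenCV has them. Camera axes: x right, y down, z forward; pixel columns grow to the right and rows downward; lengths in mm; the calibration is good to about 2 mm. A picture is of the moment at which its call begins. There is no depth.
- env.job_done(): hands the job in, once; it reports no verdict.
Trained networks look in a picture, given as the dict that the camera call returned (one of the last four; its "shot" number tells which), for a name from the list of things; names that differ only in an ending like _2 or _b are one class to them, and where a whole thing is asked for, a point or a joint stands for the part that bears it (a point fixed in the world has none). Each returns a list of dicts, best first, with "conf" (0 to 1); they miss things now and then, are a little off and sometimes report something else, mostly with a low value. They report only what shows in the picture. A call takes as long as a camera call. They do not tell look-alikes from the thing itself.
- cams.silhouettes(picture, name): "region" (384x512 bool, what is visible of it) and "centre" ([column, row] in pixels, amid what is visible of it).
The state is a dict: "time_s": time; "qpos": joint angles; "qvel": joint speeds; "effort": joint torques, N m; "ee_pos": TCP position; "ee_rot": TCP orientation; "force": force on the tool from outside, world axes, zero at the start; "torque": the same for the moment, N m; "gripper_width": finger opening in mm.
Only numpy, scipy, OpenCV 4.12 (cv2) and the standard library are available. Lean on these libraries where they do the work, as an engineer would, in place of code of your own. Each camera call takes 0.05 s, during which the arm holds its last target.

## Task

Zero the bias protractor with the larger of the two steel setting discs: stand it flat on the table in the mouth of the aluminium V-block, still clear of home, then push it along the table into the V until it is fully home against the flanks and the back stop, and let go of it. Leave the smaller disc where it stands.

Things in the scene. Friction and masses are not known exactly. Their poses are not given: they have to be found in the camera images.
- large_disc_knob (a point): The larger steel setting disc, loose, about 0.4 kg: 60 mm across, 16 mm thick, flat on the table, with an upright round knob 22 mm across on its centre, 16 to 56 mm above its underside. This point is on the axis, in the knob, 40 mm above the underside. The discs stand one on each side of the robot's centre line; which side is which varies.
- small_disc_knob (a point): The smaller steel setting disc, to be left alone: 40 mm across, 16 mm thick, with the same knob (22 mm across, 16 to 56 mm above its underside). This point is on the axis, in the knob, 40 mm above the underside.
- vblock: Fixed aluminium V-block, 16 mm high, no floor, protractor arc behind. 90 degree V in plan, opening towards the robot, cut off by a flat back stop; the 60 mm disc touches flanks and stop at once. Origin: axis of that disc when home, table level; x: along the V's middle line into it; z up. Stop face at x = 30 mm, mouth 107 mm wide at x = -11 mm; a disc at x = -45 mm stands free in the mouth.
Things that resemble listed ones, but are neither listed nor needed, are in the scene too. Leave any green or orange look-alike of the part that bears large_disc_knob alone.

How it is judged:
By the outcome, as a careful person would: the job done as asked, in the order asked, and still so for the second after the job is handed in, with the robot touching nothing.
It also fails if it takes over 37 s, if anything falls off the work surface, if the arm or the gripper's body presses on something with over 40 N, if the wrist force passes 120 N, or if a joint passes its speed limit or range.

## Working session

There is one attempt and no reset: what is moved stays moved. The work goes in short steps, Python scripts to look and compute and a tool call to move; the robot and the scene stay as the last step left them, time stands still between calls to the robot, and variables do not carry over. Pictures are saved under pics/ and viewed, and the job is handed in when it is done.

Besides the shell and the picture viewer there is one more tool, called after "Request:" as name(argument=value, ...), one argument or row to a line, values as JSON. arm_command: Moves the arm, as the interface text tells. Its arguments: {"type":"object","properties":{"deltas":{"type":"array","items":{"type":"array"}},"grip_force":{"type":"number"}},"required":["deltas"]}

```bash
mkdir -p pics; ls; cat > h.py <<'E'
import numpy as np,cv2
from workcell import env,cams
def save(f,n): cv2.imwrite('pics/'+n,f['img'][:,:,::-1])
def ray(f,uv):
    K=np.array(f['K'],float);R=cv2.Rodrigues(np.array(f['rvec'],float))[0];t=np.array(f['tvec'],float).ravel()
    d=R.T@np.linalg.inv(K)@np.array([uv[0],uv[1],1.]);return -R.T@t,d
def atz(f,uv,z):
    c,d=ray(f,uv);return c+d*(z-c[2])/d[2]
def proj(f,p):
    return cv2.projectPoints(np.array(p,float).reshape(-1,3),np.array(f['rvec'],float),np.array(f['tvec'],float),np.array(f['K'],float),None)[0].reshape(-1,2)
E
python3 - <<'E'
from h import *
import pickle
D={}
for n in ['top','side']:
    f=cams.grab_frame(n);save(f,n+'0.png');D[n]=f
    print(n,ray(f,(256,192))[0].round())
    for nm in ['large_disc_knob','small_disc_knob','vblock']:
        for s in cams.silhouettes(f,nm):
            print(n,nm,round(s['conf'],2),np.round(s['centre'],1),s['region'].sum(),atz(f,s['centre'],16).round())
pickle.dump(D,open('d0.pkl','wb'))
print(env.state(),env.tip_reach)
E
```

```text
pics
top [397. -17. 753.]
top large_disc_knob 0.95 [287.8 245.1] 736 [434. -69.  16.]
top large_disc_knob 0.8 [337.2 218.1] 767 [ 484. -168.   16.]
top large_disc_knob 0.78 [390.7 227. ] 806 [ 464. -271.   16.]
top small_disc_knob 0.92 [143.7 219.2] 388 [492. 216.  16.]
top vblock 0.57 [271.2 102.4] 3064 [733. -45.  16.]
side [203. 620. 441.]
side large_disc_knob 0.85 [363.6 196.8] 697 [ 382. -156.   16.]
side large_disc_knob 0.7 [313.8 183.3] 592 [ 488. -164.   16.]
side large_disc_knob 0.66 [324.2 216.7] 861 [423. -51.  16.]
side large_disc_knob 0.6 [342.3 165.7] 542 [ 464. -273.   16.]
side small_disc_knob 0.93 [208.  295.4] 965 [492. 220.  16.]
side vblock 0.74 [180.1 186.8] 2067 [720. -26.  16.]
{'time_s': 0.4, 'qpos': array([-7.11616836e+01,  1.83163609e+01,  8.96481264e+01, -4.63347600e-04,
        7.20424629e+01, -1.14398814e+00]), 'qvel': array([ 0.03250346, -0.06190164,  0.00838535,  0.03802014,  0.04198565,
       -0.02073892]), 'effort': array([ 8.38072665e-04, -4.11889172e+01, -2.31913394e+01,  7.28681241e-02,
        3.97926348e-02, -3.68737028e-05]), 'ee_pos': array([ 196.49663386, -540.33511257,  224.86921957]), 'ee_rot': array([-87.51536198,  89.9930358 , 112.46708544]), 'force': array([ 0.03781419,  0.45098211, -0.13096405]), 'torque': array([0.06536317, 0.02045344, 0.05589627]), 'gripper_width': 90.99331571239661} 11.0
```

View pics/top0.png

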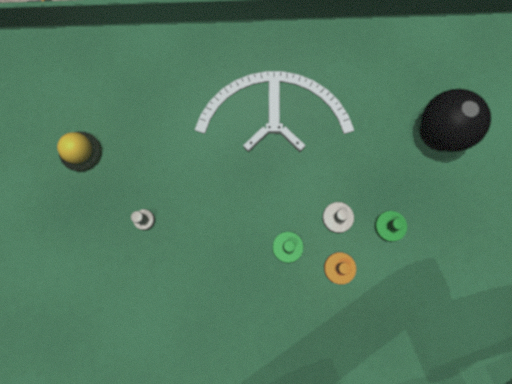

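View pics/side0.png

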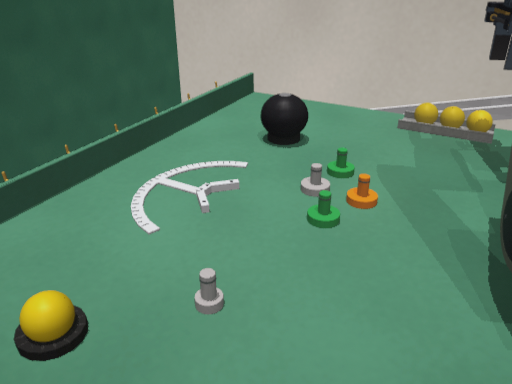

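```bash
python3 - <<'E'
from h import *
a=cv2.imread('pics/top0.png')[180:270,110:430];cv2.imwrite('pics/crop_top.png',cv2.resize(a,(800,225),interpolation=cv2.INTER_CUBIC))
a=cv2.imread('pics/top0.png')[60:150,190:350];cv2.imwrite('pics/crop_v.png',cv2.resize(a,None,fx=5,fy=5,interpolation=cv2.INTER_CUBIC))
E
```

```text
(no output)
```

View pics/crop_top.png

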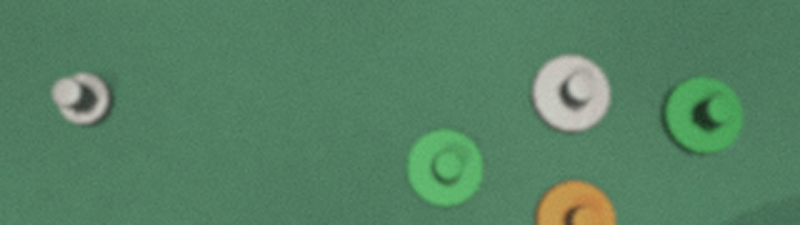

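View pics/crop_v.png

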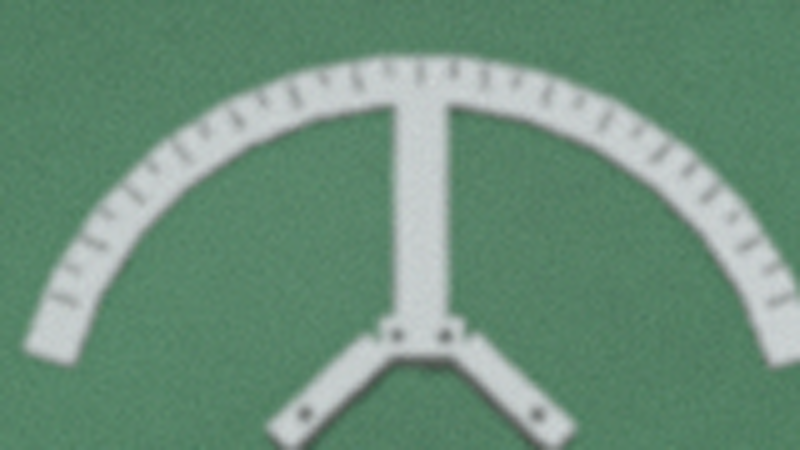

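The large steel disc is at top-view (339,217). Three others resemble it: green ones at (288,246) and (391,226), and an orange one at (340,268). The other steel disc, at (143,219), is visibly smaller. The target is therefore (339,217), being plain steel and 31 px ≈ 60 mm across. Next I measure it and the V.

```bash
cat >> h.py <<'E'
from scipy.optimize import minimize,least_squares
from scipy.ndimage import map_coordinates
from scipy.spatial.transform import Rotation
TH=np.linspace(0,2*np.pi,48,endpoint=False)
def circ(x,y,r,z): return np.c_[x+r*np.cos(TH),y+r*np.sin(TH),np.full(48,z)]
S=8
def render(f,x,y,r=30):
    m=np.zeros((384*1,512*1),np.uint8)
    for rr,a,b in((r,0,16),(11,16,56)):
        p=proj(f,np.r_[circ(x,y,rr,a),circ(x,y,rr,b)]).astype(np.float32)
        h=cv2.convexHull(p)
        cv2.fillConvexPoly(m,np.round(h*16).astype(np.int32),255,lineType=cv2.LINE_AA,shift=4)
    return m/255.
def fitdisc(f,x0,y0,mask,r=30):
    c=lambda p:np.abs(render(f,p[0],p[1],r)-mask).sum()
    o=minimize(c,[x0,y0],method='Nelder-Mead',options=dict(initial_simplex=[[x0,y0],[x0+8,y0],[x0,y0+8]],xatol=.05))
    return o.x,o.fun/mask.sum()
def greymask(f,x,y,rad):
    im=f['img'].astype(int);m=(im[:,:,1]-im[:,:,0]<22)
    u=proj(f,[x,y,28])[0]
    yy,xx=np.mgrid[:384,:512];m&=(np.hypot(xx-u[0],yy-u[1])<rad)
    m=m.astype(np.uint8);n,l,s,c=cv2.connectedComponentsWithStats(m)
    k=1+np.argmax(s[1:,4]);return (l==k).astype(float)
E
python3 - <<'E'
from h import *
import pickle
D=pickle.load(open('d0.pkl','rb'))
for n in ['top','side']:
    f=D[n]
    for nm,x,y in(('big',484,-168),('small',492,217)):
        m=greymask(f,x,y,28)
        for r in(30,20): print(n,nm,r,m.sum(),fitdisc(f,x,y,m,r))
# V fit, top view
f=D['top'];g=cv2.GaussianBlur(f['img'],(0,0),.7)[:,:,0].astype(float)
def edges(p):
    x,y,a=p;c,s=np.cos(a),np.sin(a)
    out=[]
    for t in np.linspace(18,48,12):
        for sg in(1,-1): out.append(((42.43-t,sg*t),(-.7071,-.7071*sg)))
    for t in np.linspace(-9,9,7): out.append(((30,t),(-1,0)))
    P=np.array([o[0] for o in out]);N=np.array([o[1] for o in out])
    R=np.array([[c,-s],[s,c]]);return P@R.T+[x,y],N@R.T
def res(p,f,g,W=8,full=False):
    P,N=edges(p);d=np.arange(-W,W+.01,.25)
    o=[]
    for q,n in zip(P,N):
        pts=np.c_[q+d[:,None]*n,np.full(len(d),16)]
        u=proj(f,pts);v=map_coordinates(g,[u[:,1],u[:,0]],order=1)
        gr=-np.gradient(v);k=np.argmax(gr);gg=np.clip(gr[max(0,k-8):k+9],0,None)
        o.append((d[max(0,k-8):k+9]*gg).sum()/gg.sum())
    return np.array(o)
for nm in ['top']:
    p0=atz(f,(274.4,131.4),16);p=np.array([p0[0]-30,p0[1],0.])
    for it in range(15):
        r=res(p,f,g,8 if it<6 else 4)
        P,N=edges(p)
        J=np.c_[N,(N*np.c_[-(P[:,1]-p[1]),P[:,0]-p[0]]).sum(1)]
        w=np.abs(r-np.median(r))<3
        dp=np.linalg.lstsq(J[w],r[w],rcond=None)[0];p=p+dp
    print('V',p,np.degrees(p[2]),'rms',r[w].std(),r.round(1))
b=cv2.resize(f['img'][60:160,200:350][:,:,::-1],None,fx=5,fy=5,interpolation=cv2.INTER_CUBIC)
for q in proj(f,np.c_[edges(p)[0],np.full(31,16)]): cv2.circle(b,tuple(((q-[200,60]+.5)*5).astype(int)),2,(0,0,255),-1)
cv2.imwrite('pics/vfit.png',b)
s=env.state();print(Rotation.from_euler('xyz',s['ee_rot'],degrees=True).as_matrix().round(3))
E
```

```text
top big 30 782.0 (array([ 487.4073461 , -170.51503614]), np.float64(0.06313625194323252))
top big 20 782.0 (array([ 489.89376259, -175.95468998]), np.float64(0.48105912441703025))
top small 30 393.0 (array([497.36786032, 213.96082592]), np.float64(1.1068802075537594))
top small 20 393.0 (array([492.2034421 , 218.33234429]), np.float64(0.11038267724392556))
side big 30 583.0 (array([ 489.25453496, -172.92931151]), np.float64(0.24453637372616285))
side big 20 583.0 (array([ 487.13007069, -165.56119442]), np.float64(0.29511990044731445))
side small 30 963.0 (array([499.06062973, 209.35217512]), np.float64(0.7158064056359823))
side small 20 963.0 (array([492.56837021, 218.110904  ]), np.float64(0.12491601001771424))
V [ 6.39320813e+02 -4.81416503e+01 -3.64195052e-02] -2.086683939918489 rms 0.34145442401553516 [-0.6 -0.4 -0.2 -0.1  0.2 -0.   0.1 -0.6 -0.2 -0.   0.3  0.2  0.1 -0.1
 -0.3  0.3 -0.6  0.4  0.8  0.4  0.5  0.1  0.7  0.4 -0.2 -0.2 -0.2 -0.2
 -0.2 -0.   0. ]
[[-0.     0.342 -0.94 ]
 [ 0.    -0.94  -0.342]
 [-1.    -0.     0.   ]]
```

View pics/vfit.png

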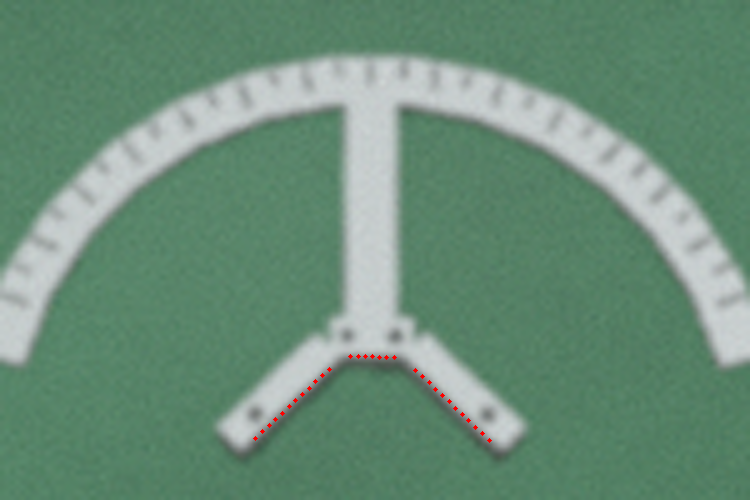

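V home fits at (639.5, -48), yaw -2.1°. The large disc is at (487.5, -170.5), and the small disc's fit only matches r=20. I'm moving above the disc with the jaws along the V axis (+68° turn).

Request:
arm_command(
  deltas=[
    [0.65,[291,370,-60],1.19],
    [0.65,[291,370,-60],1.19],
    [0.65,[291,370,-60],1.19],
    [0.65,[291,370,-60],1.19],
    [0.65,[291,370,-60],1.19],
    [0.65,[291,370,-60],1.19],
    [0.65,[291,370,-60],1.19],
    [0.65,[291,370,-60],1.19],
    [0.65,[291,370,-60],1.19],
    [0.65,[291,370,-60],1.19],
    [0.65,[291,370,-60],1.19],
    [0.65,[291,370,-60],1.19],
    [0.65,[291,370,-60],1.19],
    [0.65,[291,370,-60],1.19],
    [0.65,[291,370,-60],1.19],
  ],
)

```text
time_s: 1.9
ee_pos: [487.0, -171.3, 165.2]
ee_rot: [61.2, 90.0, -30.8]
force: [0.5, -0.0, 0.1]
gripper_width: 59.2
```

```bash
python3 - <<'E'
from h import *
f=cams.grab_frame('wrist');save(f,'w1.png')
s=env.state();print(s['ee_pos'],Rotation.from_euler('xyz',s['ee_rot'],degrees=True).as_matrix().round(3),s['time_s'],s['gripper_width'])
m=greymask(f,487,-170,150)
print(proj(f,[487.5,-170.5,56]),m.sum(),fitdisc(f,487.5,-170.5,m))
for q in cams.silhouettes(f,'large_disc_knob'): 
    print(q['conf'],q['centre'],q['region'].sum(),fitdisc(f,487.5,-170.5,q['region'].astype(float)))
E
```

```text
[ 487.08528521 -171.20323051  165.17223672] [[ 0.     0.999 -0.034]
 [-0.    -0.034 -0.999]
 [-1.     0.     0.   ]] 1.95 59.476178475513514
[[259.366814   192.09852605]] 11832.0 (array([ 567.21106897, -279.27046745]), np.float64(0.7926261782603508))
0.89 [262.4, 178.2] 2890 (array([ 489.05054027, -169.19648036]), np.float64(0.05246624601397652))
0.86 [164.2, 179.4] 3064 (array([ 558.875, -555.   ]), np.float64(1.0))
0.62 [245.6, 264.2] 1741 (array([ 469.17918462, -272.40007666]), np.float64(0.5602842630446779))
0.55 [196.9, 68.3] 3765 (array([ 558.875, -555.   ]), np.float64(1.0))
```

View pics/w1.png

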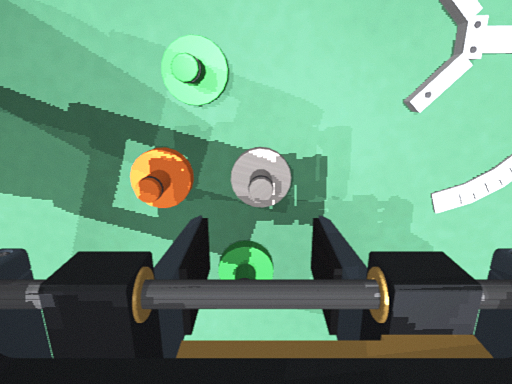

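The wrist view shows the steel disc at (262,178) between the jaws, with the orange and green ones clear of the fingers. Lowering and gripping the knob.

Request:
arm_command(
  deltas=[
    [0.65,[1,0.5,-45],0],
    [0.65,[1,0.5,-90],0],
    [0.65,[1,0.5,-115],0],
    [0.65,[1,0.5,-133],0],
    [0.65,[1,0.5,-133],0],
    [0.1,[1,0.5,-133],0],
    [0.1,[1,0.5,-133],0],
    [0.1,[1,0.5,-133],0],
    [0.1,[1,0.5,-133],0],
    [0.1,[1,0.5,-133],0],
    [0.1,[1,0.5,-133],0],
    [0.1,[1,0.5,-133],0],
  ],
  grip_force=25,
)

```text
time_s: 3.2
ee_pos: [488.0, -169.9, 32.5]
ee_rot: [-81.3, 90.0, -173.1]
force: [-2.7, 0.7, 6.3]
gripper_width: 21.4
```

Request:
arm_command(
  deltas=[
    [0.1,[0,0,15],0],
    [0.1,[0,0,35],0],
    [0.1,[25,29,35],0],
    [0.1,[52,61,35],0],
    [0.1,[80,93,35],0],
    [0.1,[98,114,35],0],
    [0.1,[106,123.5,35],0],
    [0.1,[106,123.5,35],0],
    [0.1,[106,123.5,35],0],
    [0.1,[106,123.5,20],0],
    [0.1,[106,123.5,10],0],
    [0.1,[106,123.5,5],0],
    [0.1,[106,123.5,2.5],0],
    [0.1,[106,123.5,1],0],
    [0.1,[106,123.5,1],0],
  ],
)

```text
time_s: 4.7
ee_pos: [594.6, -46.6, 33.1]
ee_rot: [83.1, 90.0, -8.7]
force: [-0.5, 0.6, -4.1]
gripper_width: 21.6
```

```bash
python3 - <<'E'
from h import *
f=cams.grab_frame('side');save(f,'s2.png')
s=env.state();print(s['ee_pos'],s['force'],s['gripper_width'],s['time_s'])
cv2.imwrite('pics/s2c.png',cv2.resize(f['img'][90:260,120:380][:,:,::-1],None,fx=3,fy=3))
E
```

```text
[594.7292754  -46.47668401  33.27148653] [ 0.21475797  0.31229829 -3.76559281] 21.25830436361908 4.75
```

View pics/s2c.png

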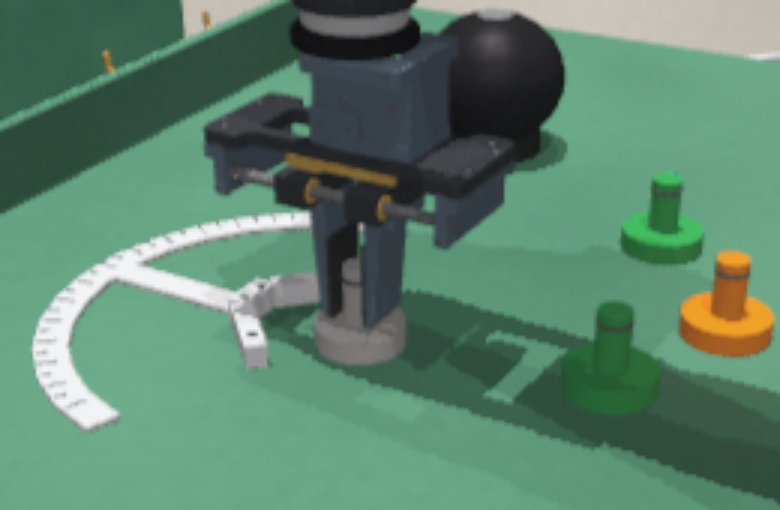

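The disc hangs about 1 mm above the table, in the mouth, with the knob held. Setting it down, opening and lifting.

Request:
arm_command(
  deltas=[
    [0.1,[0,0,-0.5],0],
    [0.1,[0,0,-1],0],
    [0.1,[0,0,-1],0],
    [0.5,[0,0,-1],0],
    [0.5,[0,0,-1],0],
    [0.5,[0,0,-1],0],
    [0.5,[0,0,-1],0],
    [0.5,[0,0,15],0],
    [0.5,[0,0,45],0],
    [0.0,[-40,1.5,45],0],
    [0.0,[-80,3,45],0],
    [0.0,[-80,3,45],0],
    [0.0,[-80,3,45],0],
    [0.0,[-80,3,45],0],
    [0.0,[-80,3,45],0],
  ],
)

```text
time_s: 6.25
ee_pos: [516.0, -43.5, 78.1]
ee_rot: [86.3, 89.9, -5.6]
force: [-0.1, -0.5, -0.9]
gripper_width: 1.6
```

```bash
python3 - <<'E'
from h import *
s=env.state();print(s['ee_pos'],s['force'],s['gripper_width'],s['time_s'])
f=cams.grab_frame('top');save(f,'t3.png')
cv2.imwrite('pics/t3c.png',cv2.resize(f['img'][60:240,170:370][:,:,::-1],None,fx=3,fy=3))
f=cams.grab_frame('side');save(f,'s3.png')
cv2.imwrite('pics/s3c.png',cv2.resize(f['img'][90:260,120:380][:,:,::-1],None,fx=3,fy=3))
E
```

```text
[515.99979387 -43.52524761  78.11329332] [-0.07880647 -0.54944717 -0.92453257] 1.589410006407186 6.25
```

View pics/t3c.png

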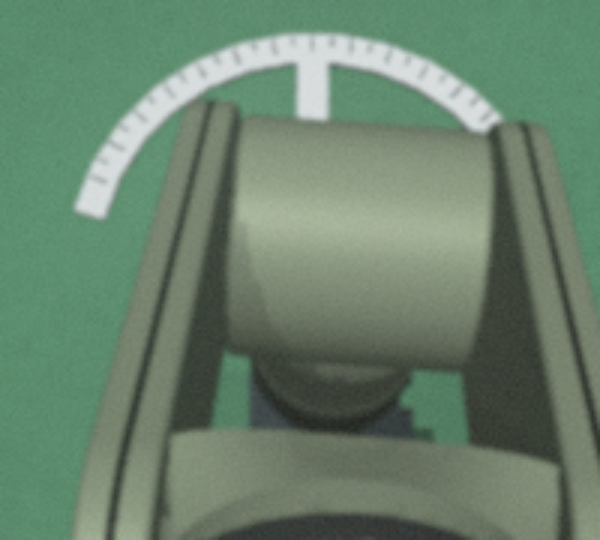

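View pics/s3c.png

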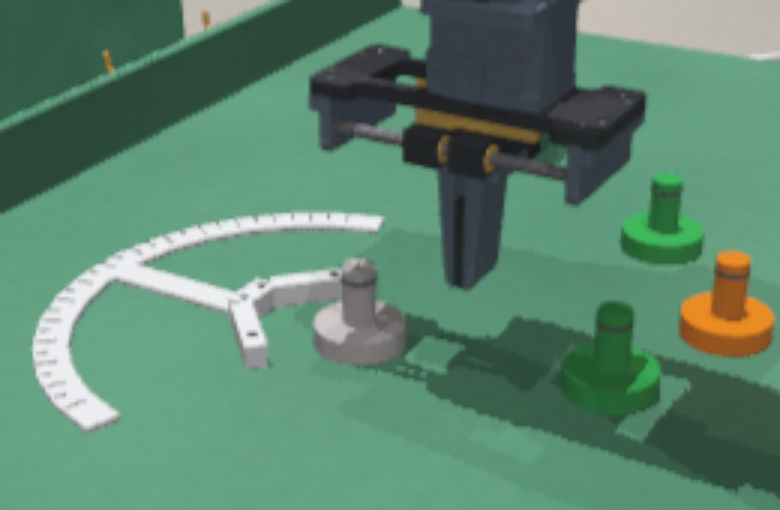

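The disc stands free and flat in the mouth. Lowering the closed fingers behind its rim (tips at z≈6) and pushing to just short of home.

Request:
arm_command(
  deltas=[
    [0.0,[0,0,-35],0],
    [0.0,[0,0,-55],0],
    [0.0,[0,0,-61],0],
    [0.0,[15,-0.5,-61],0],
    [0.0,[28,-1,-61],0],
    [0.0,[34,-1.2,-61],0],
    [0.0,[40,-1.4,-61],0],
    [0.0,[46,-1.6,-61],0],
    [0.0,[52,-1.9,-61],0],
    [0.0,[58,-2.1,-61],0],
    [0.0,[63,-2.3,-61],0],
    [0.0,[67,-2.4,-61],0],
    [0.0,[70,-2.5,-61],0],
    [0.0,[72,-2.6,-61],0],
    [0.0,[73,-2.7,-61],0],
    [0.0,[73,-2.7,-61],0],
    [0.0,[73,-2.7,-61],0],
  ],
)

```text
time_s: 8.05
ee_pos: [583.9, -45.8, 17.2]
ee_rot: [-92.8, 89.6, 175.4]
force: [-7.4, -0.7, 7.6]
gripper_width: 0.3
```

```bash
python3 - <<'E'
from h import *
s=env.state();print(s['ee_pos'],s['force'],s['gripper_width'],s['time_s'])
f=cams.grab_frame('side');save(f,'s4.png')
cv2.imwrite('pics/s4c.png',cv2.resize(f['img'][120:260,120:300][:,:,::-1],None,fx=4,fy=4))
E
```

```text
[583.94844269 -45.78757369  17.17378679] [-7.36080469 -0.66354837  7.58366482] 0.30212157408800666 8.05
```

View pics/s4c.png

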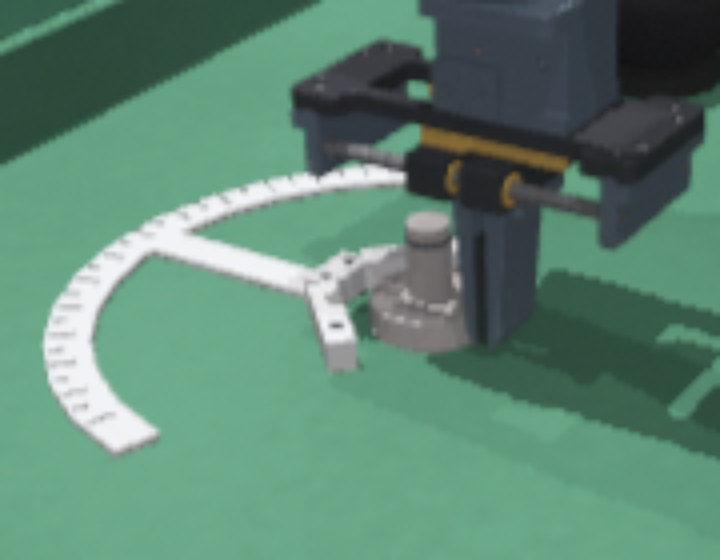

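```bash
cat >> h.py <<'E'
def showdisc(f,x,y,name,box,k=5):
    c0,r0,c1,r1=box
    b=cv2.resize(f['img'][r0:r1,c0:c1][:,:,::-1],None,fx=k,fy=k,interpolation=cv2.INTER_CUBIC)
    for z,r,col in((0,30,(0,255,255)),(16,30,(0,0,255)),(56,11,(255,0,0))):
        q=((proj(f,circ(x,y,r,z))-[c0,r0]+.5)*k).astype(int)
        cv2.polylines(b,[q.reshape(-1,1,2)],True,col,1)
    a=-.0364;R=np.array([[np.cos(a),-np.sin(a)],[np.sin(a),np.cos(a)]])
    v=np.array([[-11,53.4],[30,12.4],[30,-12.4],[-11,-53.4]])@R.T+[639.3,-48.1]
    q=((proj(f,np.c_[v,np.full(4,16)])-[c0,r0]+.5)*k).astype(int);cv2.polylines(b,[q.reshape(-1,1,2)],False,(255,0,255),1)
    cv2.imwrite('pics/'+name,b)
E
python3 - <<'E'
from h import *
f=cams.grab_frame('side')
for q in cams.silhouettes(f,'large_disc_knob'):
    print(q['conf'],q['centre'],q['region'].sum(),fitdisc(f,627,-47.5,q['region'].astype(float)))
showdisc(f,627.5,-47.6,'s5.png',(180,150,310,240))
f=cams.grab_frame('wrist');save(f,'w5.png')
E
```

```text
0.88 [224.7, 195.5] 573 (array([624.73130425, -49.25505656]), np.float64(0.39114396194778084))
0.71 [341.8, 166.7] 498 (array([ 3277.3203125, -3202.53125  ]), np.float64(1.0))
0.67 [364.4, 195.4] 691 (array([ 3277.3203125, -3202.53125  ]), np.float64(1.0))
0.58 [324.3, 216.3] 784 (array([ 3277.3203125, -3202.53125  ]), np.float64(1.0))
```

View pics/s5.png

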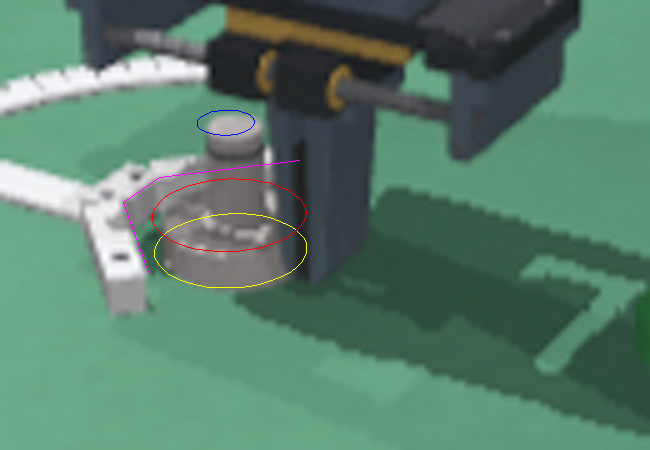

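View pics/w5.png

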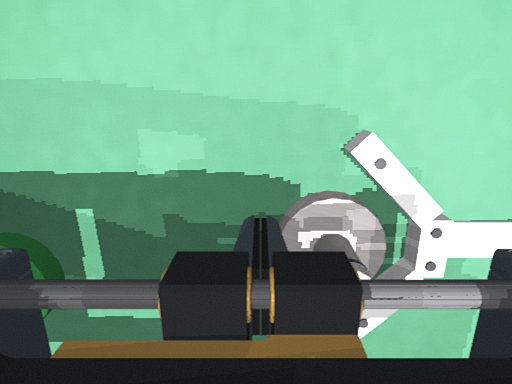

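The disc is about 12 mm short of home, being pushed with about 7 N; the fingers are on the rim and nothing else touches. Continuing gently.

Request:
arm_command(
  deltas=[
    [0.0,[2,0,0.5],0],
    [0.0,[4,-0.1,1],0],
    [0.0,[6,-0.2,1],0],
    [0.0,[7,-0.2,1],0],
    [0.0,[7,-0.2,1],0],
    [0.0,[7,-0.2,1],0],
  ],
)

```text
time_s: 8.85
ee_pos: [594.6, -46.3, 17.8]
ee_rot: [-88.8, 90.0, 179.4]
force: [-0.9, -0.5, -1.7]
gripper_width: 0.6
```

```bash
python3 - <<'E'
from h import *
s=env.state();print(s['ee_pos'],s['ee_rot'],s['force'],s['torque'],s['gripper_width'],s['time_s'])
f=cams.grab_frame('side');save(f,'s6.png')
cv2.imwrite('pics/s6c.png',cv2.resize(f['img'][150:240,180:310][:,:,::-1],None,fx=5,fy=5))
E
```

```text
[594.55034842 -46.30724517  17.81649663] [-88.76097231  89.99744054 179.40540868] [-0.8661646  -0.51108772 -1.74533676] [0.03481517 0.25009827 0.0085152 ] 0.6455941422195515 8.85
```

View pics/s6c.png

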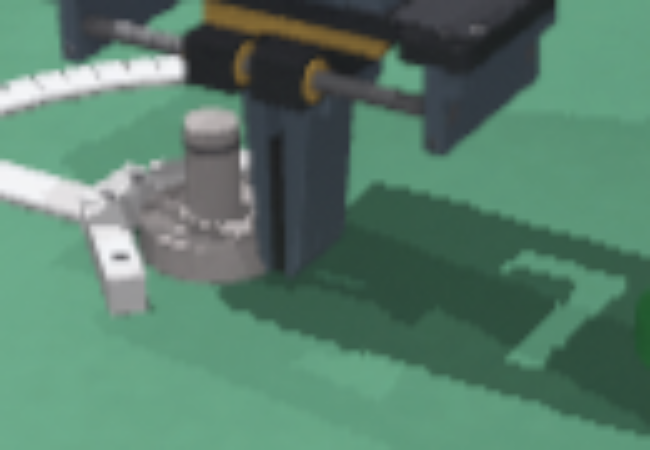

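Request:
arm_command(
  deltas=[
    [0.0,[1,0,0],0],
    [0.0,[2,-0.1,0],0],
    [0.0,[3,-0.1,0],0],
    [0.0,[3,-0.1,0],0],
    [0.0,[3,-0.1,0],0],
  ],
)

```text
time_s: 9.4
ee_pos: [597.8, -46.4, 18.1]
ee_rot: [87.0, 90.0, -4.8]
force: [-1.4, -0.1, -0.9]
gripper_width: 0.3
```

Request:
arm_command(
  deltas=[
    [0.0,[0.7,0,0],0],
    [0.0,[1.4,-0.1,0],0],
    [0.0,[2,-0.1,0],0],
    [0.0,[2,-0.1,0],0],
    [0.0,[2,-0.1,0],0],
  ],
)

```text
time_s: 9.9
ee_pos: [599.6, -46.5, 18.0]
ee_rot: [86.7, 90.0, -5.1]
force: [-2.7, -0.4, -1.2]
gripper_width: 0.2
```

```bash
python3 - <<'E'
from h import *
s=env.state();print(s['ee_pos'],s['ee_rot'],s['force'],s['torque'],s['gripper_width'],s['time_s'])
f=cams.grab_frame('side');save(f,'s7.png')
cv2.imwrite('pics/s7c.png',cv2.resize(f['img'][150:240,180:310][:,:,::-1],None,fx=5,fy=5))
f=cams.grab_frame('wrist');save(f,'w7.png')
E
```

```text
[599.57009299 -46.507991    18.02378151] [86.68749543 89.9872306  -5.14692985] [-2.73644019 -0.44212659 -1.19229703] [ 0.00459     0.36677869 -0.01776607] 0.24753094571252715 9.9
```

View pics/s7c.png

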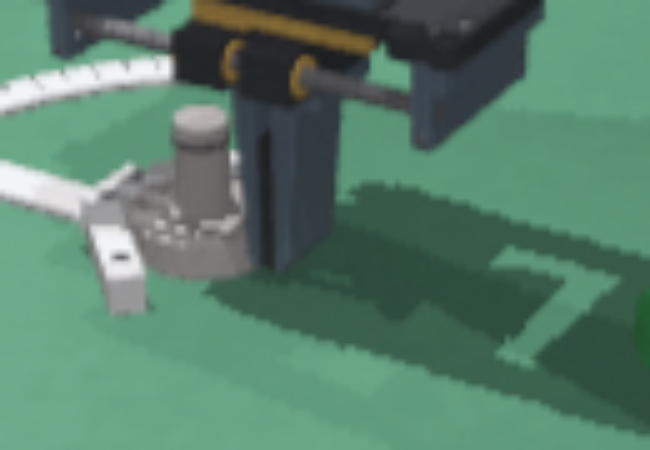

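View pics/w7.png

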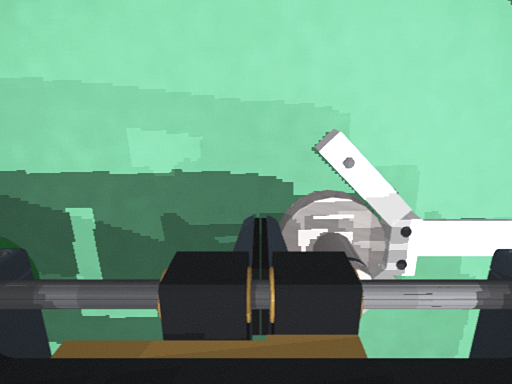

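Request:
arm_command(
  deltas=[
    [0.0,[0.7,0,0],0],
    [0.0,[1.4,-0.1,0],0],
    [0.0,[2,-0.1,0],0],
    [0.0,[2,-0.1,0],0],
    [0.0,[2,-0.1,0],0],
  ],
)

```text
time_s: 10.5
ee_pos: [600.8, -46.5, 17.9]
ee_rot: [-92.2, 89.9, 176.0]
force: [-5.0, 1.1, 1.9]
gripper_width: 0.4
```

Request:
arm_command(
  deltas=[
    [0.0,[1,0,0],0],
    [0.0,[2,-0.1,0],0],
    [0.0,[3,-0.1,0],0],
    [0.0,[3,-0.1,0],0],
    [0.0,[3,-0.1,0],0],
  ],
)

```text
time_s: 11.0
ee_pos: [601.0, -46.5, 17.8]
ee_rot: [-91.6, 89.6, 176.6]
force: [-10.7, 0.0, 6.0]
gripper_width: 0.7
```

```bash
python3 - <<'E'
from h import *
f=cams.grab_frame('side');save(f,'s8.png')
cv2.imwrite('pics/s8c.png',cv2.resize(f['img'][150:240,180:310][:,:,::-1],None,fx=5,fy=5))
f=cams.grab_frame('wrist');save(f,'w8.png')
cv2.imwrite('pics/w8c.png',cv2.resize(f['img'][120:300,230:430][:,:,::-1],None,fx=3,fy=3))
E
```

```text
(no output)
```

View pics/s8c.png

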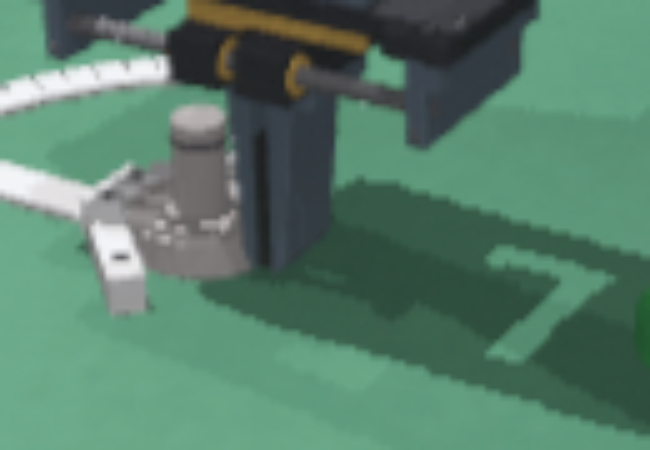

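View pics/w8c.png

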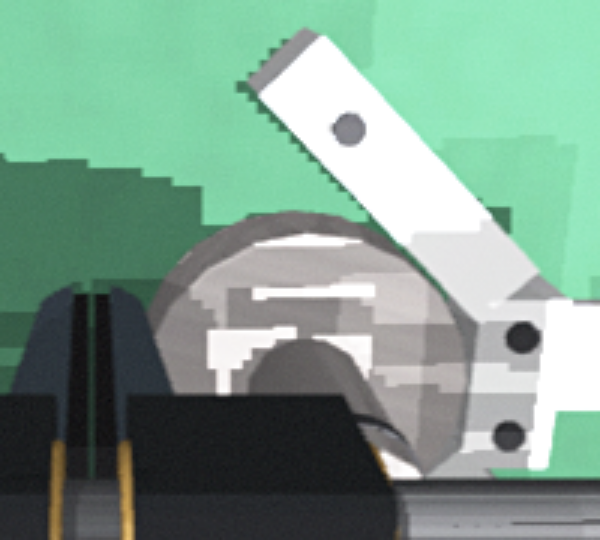

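Motion has stopped at x=601 while the force rises, and the wrist view shows the disc against the stop and flank. One firmer push, then I back off along the axis and lift.

Request:
arm_command(
  deltas=[
    [0.0,[2,0,0],0],
    [0.0,[4,-0.1,0],0],
    [0.0,[5,-0.1,0],0],
    [0.0,[5,-0.1,0],0],
    [0.0,[5,-0.1,0],0],
  ],
)

```text
time_s: 11.6
ee_pos: [601.3, -46.5, 17.8]
ee_rot: [-91.2, 89.0, 177.0]
force: [-19.7, 0.6, 15.3]
gripper_width: 0.5
```

Request:
arm_command(
  deltas=[
    [0.0,[-4,0.2,0],0],
    [0.0,[-8,0.3,0],0],
    [0.0,[-14,0.5,0],0],
    [0.0,[-25,1,0],0],
    [0.0,[-45,1.6,0],0],
    [0.0,[-70,2.5,20],0],
    [0.0,[-80,2.5,60],0],
    [0.0,[-90,-40,100],0],
    [0.0,[-100,-90,140],0],
    [0.0,[-120,-140,150],0],
    [0.0,[-150,-180,150],0],
    [0.0,[-180,-220,150],0],
    [0.0,[-200,-260,150],0],
    [0.0,[-200,-300,150],0],
    [0.0,[-200,-300,150],0],
    [0.0,[-200,-300,150],0],
    [0.0,[-200,-300,150],0],
  ],
)

```text
time_s: 13.3
ee_pos: [409.7, -345.9, 167.8]
ee_rot: [153.8, 90.0, 62.0]
force: [-0.2, -0.6, 0.3]
gripper_width: 0.1
```

```bash
python3 - <<'E'
from h import *
s=env.state();print(s['ee_pos'],s['force'],s['time_s'])
f=cams.grab_frame('top');save(f,'t9.png')
for q in cams.silhouettes(f,'large_disc_knob'): print(q['conf'],q['centre'],q['region'].sum(),fitdisc(f,639,-48,q['region'].astype(float)))
for q in cams.silhouettes(f,'small_disc_knob'): print(q['conf'],q['centre'],fitdisc(f,492,218,q['region'].astype(float),20))
showdisc(f,639.3,-48.1,'t9c.png',(220,80,330,170),6)
g=cams.grab_frame('side');save(g,'s9.png')
cv2.imwrite('pics/t9r.png',cv2.resize(f['img'][90:160,230:320][:,:,::-1],None,fx=8,fy=8,interpolation=cv2.INTER_CUBIC))
cv2.imwrite('pics/s9c.png',cv2.resize(g['img'][150:240,150:280][:,:,::-1],None,fx=6,fy=6,interpolation=cv2.INTER_CUBIC))
E
```

```text
[ 409.65998306 -345.93299929  167.83306445] [-0.15223065 -0.63618668  0.26664561] 13.3
0.88 [274.4, 145.1] 660 (array([637.9765048, -49.7254343]), np.float64(0.14019013666072488))
0.88 [288.5, 246.7] 745 (array([1090.5  ,  -29.625]), np.float64(1.0))
0.84 [337.8, 267.6] 773 (array([1090.5  ,  -29.625]), np.float64(1.0))
0.6 [392.9, 225.0] 811 (array([1090.5  ,  -29.625]), np.float64(1.0))
0.34 [270.7, 100.9] 3121 (array([697.1786477 , -48.96796826]), np.float64(0.9938305344566536))
0.81 [141.0, 220.0] (array([491.16796875, 217.38085938]), np.float64(0.14879136839921156))
0.48 [273.2, 146.7] (array([639.08688007, -51.16965296]), np.float64(0.4225981838162994))
```

View pics/t9r.png

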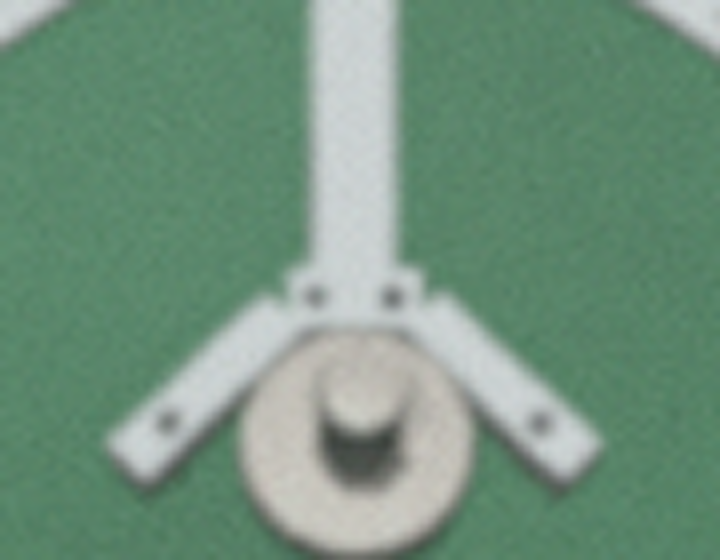

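View pics/t9c.png

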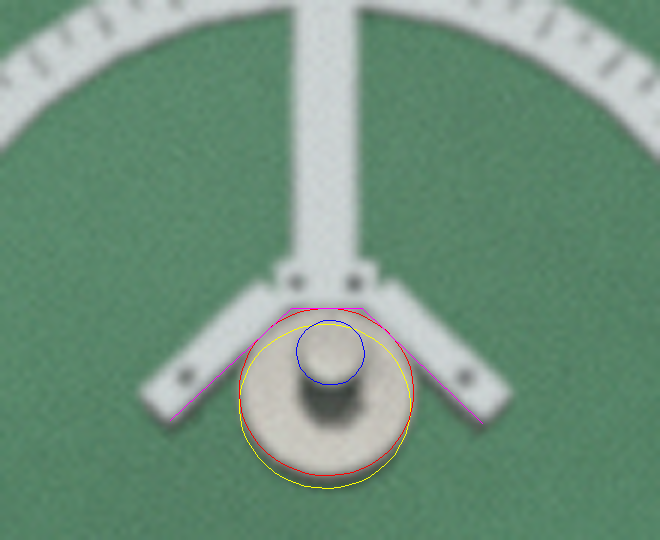

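View pics/s9c.png

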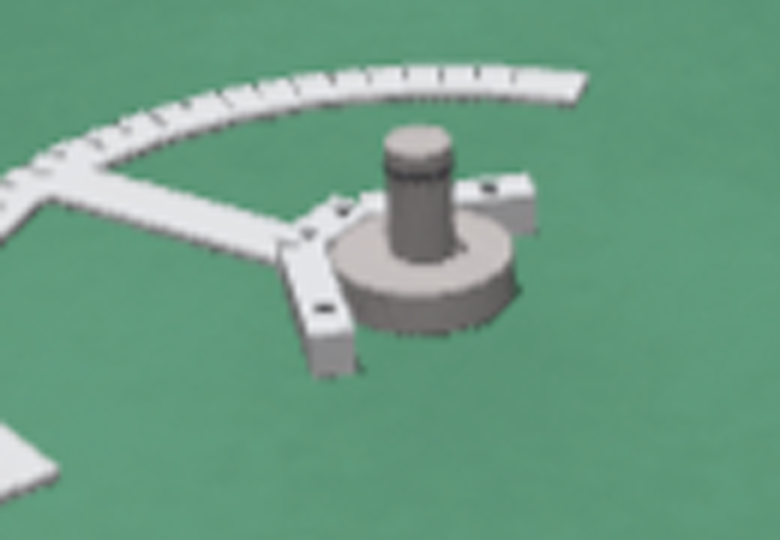

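The disc's top rim (red circle) meets the stop and both flanks with no visible gap. The small disc hasn't moved and the robot is clear, so I'm handing in.

```bash
python3 -c "
from workcell import env
print(env.job_done())"
```

```text
the job is handed in; nothing more can be done
None
```

The larger steel disc is home in the V-block and released, and the job was handed in at about 13.4 s of the 37 s allowed.

**What I did:** I gripped the disc by its knob and set it down flat in the mouth, about 45 mm short of home. I then let go and pushed its rim along the table with the closed fingers. It stopped moving at TCP x ≈ 601, and I pressed to about 20 N to seat it before backing off and lifting clear.

**Last checks:**
- **Seating:** In the top view the disc's rim meets the back stop and both flanks with no visible gap. It matches the circle drawn at the fitted home position.
- **Small disc:** It was measured within about 1.5 mm of its first position, which is within the measuring error.
- **Robot:** It was well clear, reading about zero force.

**What disagreed:**
- **Disc position:** A separate fit to the network's outline put the disc about 2 mm off home, at (638.0, -49.7) against (639.3, -48.1). That is within the 2 mm calibration error and a noisier outline.
- **Side camera:** Its overlay was shifted by about 4 mm, so I used it only to look, not to measure.
- **Stuck push:** The disc stuck once, about 12 mm short of home, at roughly 7 N, and came free on the next step.

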